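Thread a dop rod through two guide bushings and hold it over the disc

TASK

Swing the yellow dust cover well aside (about a quarter turn) from the upper brass bushing of the lap unit, take the dop rod with the red handle out of the wooden rack, and thread it from above, stone end first, through the upper and then the lower bushing. Finish while holding the rod, upright and still, with its red tip standing out below the lower bushing but clear of the grinding disc; the tip must never touch the disc. Do not push the other things about, and leave the other two rods standing in the rack.

Things in the scene. Friction and masses are not known exactly. Their poses are not given: they have to be found in the camera images.
- rod_grip (a point): middle of the red handle of the rod to thread, on its axis; z runs along the rod from tip to handle. The rod (about 90 g, 165 mm long) stands upright, tip down, in a hole of the rack. The handle is round, 24 mm in diameter, 45 mm tall, at the rod's top: this point is 22.5 mm below its top, 22.5 mm above its lower shoulder and 142.5 mm above the tip
- rod_tip (a point): centre of the flat lower end of the same rod, 142.5 mm below rod_grip. The shaft between tip and handle is 120 mm long, 12 mm in diameter, steel, its lowest 12 mm the red stone with a tapered edge (flat end 10 mm across)
- rod: the same rod as a whole, origin at its tip, z along the rod towards the handle
- rod_blue_grip (a point): middle of the handle of a like rod with a blue handle, standing in another hole of the rack; stays there
- rod_green_grip (a point): middle of the handle of a like rod with a green handle, standing in another hole of the rack; stays there
- rack: fixed pale wooden block, 75 (its x) by 175 (its y) by 60 mm tall, origin at the centre of its underside; three holes 45 mm deep, 13.5 mm wide, in a row along its y axis, 55 mm apart, the middle one at the centre. The rods stand on the hole floors, 15 mm above the table. Any rod may be in any hole, their handle tops 180 mm above it
- upper (a point): centre of the mouth of the upper bushing, on the top face (148 mm above the table) of a fixed brass block 44 mm square, 18 mm thick. Vertical bore 15 mm wide with a 3 mm chamfer at the mouth. z up, y towards the grey column 100 mm away (150 mm tall) that carries both bushings on 36 mm wide arms; -x is the side to which the cover swings
- lower (a point): centre of the mouth of the lower bushing, exactly 60 mm below the upper one on the same vertical axis, same size and bore. Its underside is 18 mm below this point; the dark grinding disc (112 mm across, centred on the same axis, fixed and level) has its top 53 mm below this point. Same axes as upper
- cover (a joint): turn of the yellow cover about its vertical pivot: 0 is right across the mouth, which it blocks; grows clockwise seen from above to a stop at 1.75 rad. Starts at 0 to 0.25, moves with under 1 N at its knob, stays where left. A strip 32 mm wide, 6 mm thick, 1 mm above the bushing's top face, from 15 mm behind the pivot to 83 mm in front
- cover_knob (a point): middle (half-way up) of the upright black round knob on the cover, 14 mm in diameter; the knob's top is 11 mm above this point, its foot on the cover's top face 15 mm below it. It is 70 mm from the pivot and the point is 22 mm above the upper bushing's top face; it moves with the cover
- cover_pivot (a point): the cover's pivot axis (vertical), 45 mm from the bushings' axis on the side of the column, at the height of the cover's top face; steel screw head 12 mm across standing 4 mm above the cover
- wheel_a: loose black polishing wheel lying flat, 60 mm across, 20 mm tall, near the robot; bystander, origin at the centre of its underside
- wheel_b: loose black polishing wheel like wheel_a, beyond the work area; bystander
- bowl: loose white bowl, 100 mm across, 45 mm tall; bystander, origin under its centre
- jar: loose amber jar, 60 mm across, 75 mm tall; bystander, origin under its centre
- driver: loose screwdriver with an orange handle lying near the robot, about 200 mm long; bystander
- polish: loose white bottle, 52 mm across, 110 mm tall; bystander, origin under its centre

How it is judged (in metres and radians):
On the way, in this order (a step that is already met when the one before it is completed fails the run):
1. the dust cover is swung well aside (value of joint cover above 1 rad), for 0.1 s.
2. the rod's tip is through the upper bushing, on its axis, still above the lower one (horizontal distance between rod_tip and upper below 0.01 m and z of rod_tip in the frame of upper below -0.01 m and z of rod_tip in the frame of lower above -0.01 m and contact force between the fingers and rod above 0.5 N), for 0.05 s.
At the end, for the whole second after the job is handed in: Cover over 1.0 rad open; red rod held by the fingers (over 1 N), still, upright within 0.08 rad, on the bushings' axis (tip 6 mm, handle 10 mm), tip 4 mm or more below the lower bushing's underside and 2 mm or more above the disc; other rods in the rack within 20 mm (value of joint cover above 1 rad and horizontal distance between rod_tip and lower below 0.006 m and horizontal distance between rod_grip and upper below 0.01 m and angle between rod_grip's own z axis and vertical below 0.08 rad and z of rod_tip in the frame of lower between -0.051 and -0.022 m and contact force between the fingers and rod above 1 N and linear speed of rod below 0.02 m/s and height (world z) of each of rod_blue_grip, rod_green_grip above 0.145 m and distance of each of rod_blue_grip, rod_green_grip from where it was at the start of the episode below 0.02 m); the arm keeps its last pose, push and grip.
It fails at once if the red tip touches the grinding disc (horizontal distance between rod_tip and lower below 0.056 m and z of rod_tip in the frame of lower below -0.0525 m).
It fails at once if another rod is pulled out or knocked (distance of any of rod_blue_grip, rod_green_grip from where it was at the start of the episode above 0.025 m).
It fails at once if a bystander is pushed about (more than 30 mm) (distance of any of wheel_a, wheel_b, bowl, jar, driver, polish from where it was at the start of the episode above 0.03 m).
It also fails if it takes over 64 s, if anything falls off the work surface, if the arm or the gripper's body presses on something with over 40 N, if the wrist force passes 120 N, or if a joint passes its speed limit or range.

ROBOT

A 6-joint arm with a two-finger parallel gripper is mounted at the origin on the work surface. World frame = base frame: x ahead of the robot, y to its left, z up, the work surface at z = 0. Lengths are in mm, angles in rad, forces in N, time in s.
With the tool pointing down it reaches from about 300 to 775 mm from the base axis. Payload 14.6 kg.
Tool frame: the origin (TCP) lies between the finger pads; the fingertips stand 19 mm ahead of it and the grasp point (between the pads) is the TCP (manip.tcp_to_tips is the distance from the TCP to the fingertips, in mm); x points along the fingers, z is the direction in which the jaws open and shut, and the axes are right-handed (so a half turn about x gives the same grasp; the last joint's range is limited). The gripper opens to 94 mm and grips with 3 to 60 N. Pads are 16 mm wide; open, the fingers measure 119 mm over their backs; the gripper's body (75 mm by 177 mm) begins 78 mm behind the grasp point.
Start: joints at [1.151, 0.3, 1.521, -0, 1.321, -0.067], TCP at [190.037, 516.116, 224.446] pointing down, gripper open.
Joint ranges: [-3.03, 3.03], [-0.79, 2.21], [0.23, 2.52], [-1.04, 4.18], [0, 3.07], [-2.55, 2.55]. Speed limits (rad/s): [2.22, 2.22, 2.57, 3.14, 3.14, 3.14].

INTERFACE

Orientations are given as [roll, pitch, yaw] about the fixed x, y, z axes, in that order (R = Rz(yaw) Ry(pitch) Rx(roll)).
In Python, from cell import manip gives the robot as it stands.
- The arm moves only by the tool jog_arm, never from a script. Its argument "moves" is a list that holds one entry, the list of rows, each a list of 6 numbers: the shift along the world's x, y, z in mm, then the turn, a rotation vector about the world's x, y, z in degrees. In form: [[[dx, dy, dz, wx, wy, wz], ...]]. A call has 1 to 5 rows; each row shifts and turns the pose as measured when the row begins; what a row does not reach is not made up. A row lasts 1/10 s, in which the tool goes at most 50 mm and 8.59 degrees, less where a joint would pass 70% of its speed; a pose out of reach is approached as far as the arm can. A call is refused whole if a number of a shift passes 50 or a number of a turn 8.59, either way. A call with a gripper value outside its range is refused whole. "gripper" is the opening, from -1 (shut) to 1 (fully open), set as the call begins (left out, the last holds). The fingers move at their own pace and stop on an object; "squeeze" is the grip in N (left out, the last holds). Time passes only in rows, so rows that do not move let the fingers close. It gives the time, the measured TCP pose, the force and the opening at its end, in the units of the state.
- manip.read_state(): the state, without advancing time (a new reading comes with each control period).
- manip.camera(name): name is "side" or "top" or "wrist"; returns (picture, depth): 420x560x3 uint8, blue, green, red; 420x560 float32, mm along the optical axis (not along the pixel's ray), 0 where there is no reading.
- manip.camera_params(name): a dict with "fx", "fy", "cx", "cy" (pixels), "dist" ([k1, k2, p1, p2, k3] as OpenCV has them; the pictures are not rectified), "rvec" (rotation vector, rad) and "tvec" (3), from world to camera coordinates, as OpenCV has them. Camera axes: x right, y down, z forward; pixel columns grow to the right and rows downward; lengths in mm; the calibration is good to about 2 mm. A picture is of the moment at which its call begins: read the wrist's pose just before it. camera_params takes no time and is no camera call; for the wrist camera it gives the pose at the moment of the call.
- manip.sign_off(): hands the job in, once; it reports no verdict.
The state is a dict: "clock": time; "joints": joint angles; "qd": joint speeds; "effort": joint torques, N m; "eef_pos": TCP position; "eef_rot": TCP orientation; "wrist_force": force on the tool from outside, world axes, zero at the start; "moment": the same for the moment, N m; "finger_gap": finger opening in mm.
Only numpy, scipy, OpenCV 4.12 (cv2) and the standard library are available. Lean on these libraries where they do the work, as an engineer would, in place of code of your own. Each camera call takes 0.05 s, during which the arm holds its last target. There are 200 camera calls.

## Working session

There is one attempt and no reset: what is moved stays moved. The work goes in short steps, Python scripts to look and compute and a tool call to move; the robot and the scene stay as the last step left them, time stands still between calls to the robot, and variables do not carry over. Pictures are saved under pics/ and viewed, about 8 in all and at most 12, crops included, and the job is handed in when it is done.

Besides the shell and the picture viewer there is one more tool, called after "Emit:" as name([rows], argument=value, ...), one row to a line, values as JSON. jog_arm: Moves the arm, as the interface text tells. Its arguments: {"type":"object","properties":{"moves":{"type":"array","items":{"type":"array","items":{"type":"array","items":{"type":"number"}}}},"gripper":{"type":"number"},"squeeze":{"type":"number"}},"required":["moves"]}

```bash
mkdir -p pics; cat > h.py <<'E'
from cell import manip
import numpy as np, cv2
def cam(n):
    p=manip.camera_params(n); im,d=manip.camera(n); return im,d,p
def KD(p): return np.array([[p['fx'],0,p['cx']],[0,p['fy'],p['cy']],[0,0,1.]]),np.array(p['dist'],float)
def ray(p,u,v):
    K,D=KD(p); q=cv2.undistortPoints(np.array([[[u,v]]],float),K,D)[0,0]
    R=cv2.Rodrigues(np.array(p['rvec'],float))[0]; t=np.array(p['tvec'],float).ravel()
    return -R.T@t, R.T@np.array([q[0],q[1],1.])
def onz(p,u,v,z):
    c,d=ray(p,u,v); return c+d*(z-c[2])/d[2]
def atd(p,u,v,dep):
    c,d=ray(p,u,v); return c+d*dep
def proj(p,X):
    K,D=KD(p); return cv2.projectPoints(np.array(X,float).reshape(-1,1,3),np.array(p['rvec'],float),np.array(p['tvec'],float),K,D)[0].reshape(-1,2)
def cloud(p,d):
    K,D=KD(p); h,w=d.shape; uv=np.stack(np.meshgrid(np.arange(w),np.arange(h)),-1).reshape(-1,1,2).astype(float)
    q=cv2.undistortPoints(uv,K,D).reshape(-1,2); R=cv2.Rodrigues(np.array(p['rvec'],float))[0]
    P=np.c_[q,np.ones(len(q))]*d.reshape(-1,1); return ((P-np.array(p['tvec']).ravel())@R).reshape(h,w,3)
E
python3 - <<'E'
from h import *
for n in('top','side'):
    im,d,p=cam(n); cv2.imwrite(f'pics/{n}0.png',im); np.savez(f'{n}0.npz',im=im,d=d,**{k:np.array(v) for k,v in p.items()}); print(n,p['fx'],ray(p,280,210),(d>0).mean())
print(manip.read_state())
E
```

```text
top 438.9304170982021 (array([ 303.44303224,  -16.5764963 , 1295.54004753]), array([ 0.17269787,  0.00183163, -0.98498472])) 0.9961989795918368
side 514.5363951268155 (array([  233.79555747, -1051.74038989,   866.34747807]), array([ 0.20095701,  0.78145953, -0.59072314])) 0.9960586734693877
{'clock': 0.1, 'joints': array([ 1.15139826e+00,  3.00377271e-01,  1.52150859e+00,  7.35963631e-06,
        1.32067071e+00, -6.66250994e-02]), 'qd': array([ 0.00016613, -0.00083661, -0.00187822,  0.00167999, -0.00167328,
        0.00103517]), 'effort': array([ 1.18039265e-03, -5.32644689e+01, -3.53288949e+01,  7.10073486e-02,
        2.34126515e-02,  6.34156237e-06]), 'eef_pos': array([189.95614495, 515.93735734, 223.96844538]), 'eef_rot': array([ 3.06757199,  1.56983238, -1.99759178]), 'wrist_force': array([ 0.49464772, -0.20326551,  0.13876313]), 'moment': array([-0.03382509,  0.00246862, -0.03316618]), 'finger_gap': 94.2626162313134}
```

View pics/top0.png

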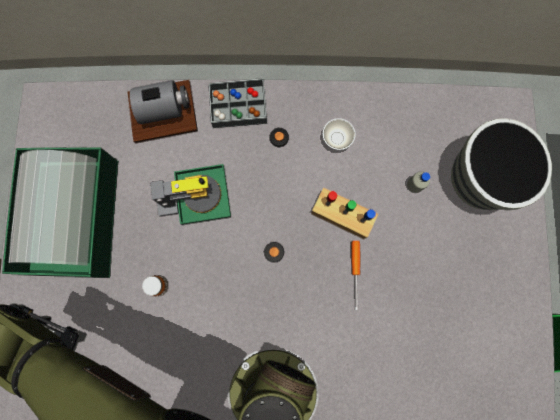

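View pics/side0.png

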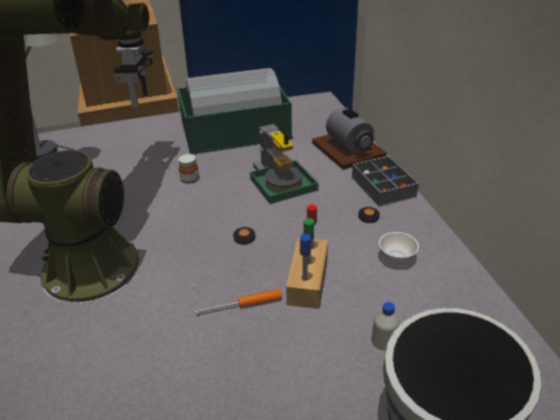

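Top view: red handle ~(332,196), green (350,205), blue (370,214) in the rack; lap unit with yellow cover ~(190,187), column at its left (+y). The side view agrees. Now measuring.

```bash
python3 - <<'E'
from h import *
for n in('top','side'):
    f=np.load(f'{n}0.npz'); im=f['im'];d=f['d'];p={k:f[k] for k in('fx','fy','cx','cy','dist','rvec','tvec')}
    C=cloud(p,d); hsv=cv2.cvtColor(im,cv2.COLOR_BGR2HSV); H,S,V=cv2.split(hsv)
    ms={'red':((H<6)|(H>174))&(S>170)&(V>90),'green':(H>50)&(H<75)&(S>170)&(V>70),'blue':(H>110)&(H<125)&(S>150)&(V>90),'yellow':(H>22)&(H<33)&(S>170)&(V>80)}
    for k,m in ms.items():
        N,L,st,ce=cv2.connectedComponentsWithStats(m.astype(np.uint8))
        for i in range(1,N):
            if st[i,4]<25: continue
            P=C[L==i]; zt=np.percentile(P[:,2],95); 
            print(n,k,st[i],ce[i].round(1),'med',np.median(P,0).round(1),'ztop',zt.round(1))
            if k!='yellow' and zt>150:
                # top-face pixels
                t=(L==i)&(abs(C[...,2]-180)<6); v,u=np.nonzero(t)
                if len(u): print('   top face',len(u),onz(p,u.mean(),v.mean(),180).round(1))
            if k=='yellow':
                t=P[(P[:,2]>145)&(P[:,2]<165)]
                if len(t)>10: print('   rect',cv2.minAreaRect(t[:,:2].astype(np.float32)), np.percentile(t[:,2],[10,50,90]))
    # wood
    m=(C[...,2]>52)&(C[...,2]<68)&(H>8)&(H<24)&(S>80)
    N,L,st,ce=cv2.connectedComponentsWithStats(m.astype(np.uint8))
    for i in range(1,N):
        if st[i,4]>150: print(n,'wood',st[i],cv2.minAreaRect(C[L==i][:,:2].astype(np.float32)))
im=cv2.imread('pics/top0.png'); a=cv2.resize(im[150:235,140:240],None,fx=6,fy=6,interpolation=2)
cv2.imwrite('pics/crop1.png',a)
E
```

```text
top red [247  88  11   9  57] [252.3  92.1] med [899.2  77.7  21.8] ztop 26.4
top red [328 191   9   9  59] [332.1 195.4] med [ 539.9 -149.2  180.5] ztop 184.3
   top face 57 [ 538.9 -149.5  180. ]
top yellow [172 176  36  16 382] [190.  184.1] med [570.4 227.1 155.2] ztop 159.3
   rect ((573.3516845703125, 228.63125610351562), (41.91655731201172, 95.9453125), 2.1880695819854736) [151.66484509 155.15131747 157.96059444]
top wood [ 312  188   62   50 1185] ((516.1433715820312, -199.77781677246094), (174.81802368164062, 77.00220489501953), 64.98294830322266)
side red [308 205   8   7  46] [311.6 207.8] med [ 538.2 -155.   179.6] ztop 182.4
   top face 45 [ 538.3 -156.1  180. ]
side green [305 220   8   5  29] [308.5 222. ] med [ 514.6 -206.2  180.5] ztop 182.4
   top face 29 [ 515.2 -204.6  180. ]
side yellow [271 131  21  17 159] [280.8 139.7] med [568.3 220.6 153.9] ztop 167.1
   rect ((568.703369140625, 227.41587829589844), (31.734949111938477, 100.4732437133789), 8.628227233886719) [151.94519459 153.94203185 156.09174663]
side wood [ 286  238   42   55 1318] ((515.54443359375, -201.42127990722656), (179.8899383544922, 74.9054183959961), 64.67825317382812)
```

View pics/crop1.png

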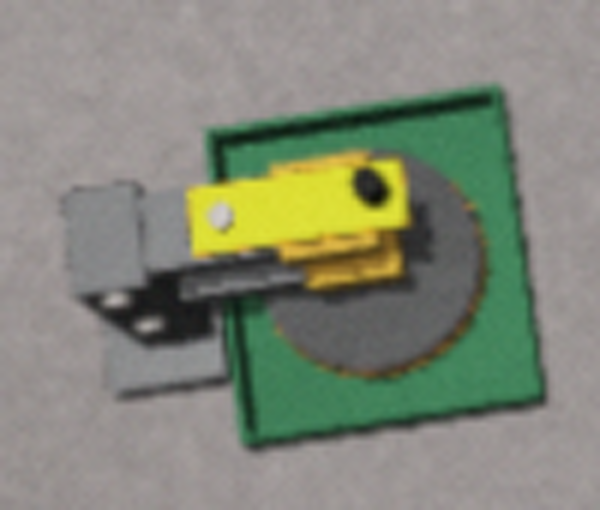

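```bash
cat >> h.py <<'E'
from scipy.spatial.transform import Rotation as Ro
def tool():
    s=manip.read_state(); R=Ro.from_euler('xyz',s['eef_rot']).as_matrix(); return s,R
E
python3 - <<'E'
from h import *
f=np.load('top0.npz'); p={k:f[k] for k in('fx','fy','cx','cy','dist','rvec','tvec')}; c=lambda x,y:(140+(x+.5)/6-.5,150+(y+.5)/6-.5)
kn=onz(p,*c(371,180),181); pv=onz(p,*c(221,216),159); print('knob',kn,'pivot',pv,np.linalg.norm((kn-pv)[:2]))
a=onz(p,*c(210,130),10);b=onz(p,*c(500,90),10);e=onz(p,*c(245,445),10); g=onz(p,*c(545,400),10); print('tray',a,b,g,e)
print('disc',onz(p,*c(378,267),35))
s,R=tool(); print(s['eef_pos'],R.round(3).tolist()); w=manip.camera_params('wrist'); o,d=ray(w,280,210); print('cam rel tool',R.T@(o-s['eef_pos']),R.T@d,w['fx'])
E
```

```text
knob [577.09437721 192.35765927 181.        ] pivot [565.38030326 263.07047455 159.        ] 71.67650781072851
tray [644.37032868 307.94902221  10.        ] [666.61351949 160.93805717  10.        ] [508.10573497 132.80601621  10.        ] [483.5402226 281.4011125  10.       ]
disc [569.09633162 214.26136102  35.        ]
[189.95614495 515.93735734 223.96844538] [[-0.0, -0.938, 0.346], [-0.001, 0.346, 0.938], [-1.0, 0.0, -0.001]]
cam rel tool [-159.48067455   66.23463306   -2.02898635] [ 0.97507913 -0.22202549  0.00528363] 347.86607831545444
```

Emit:
jog_arm([
  [[32, -27, 12, 0, 0, -5.1], [32, -27, 12, 0, 0, -5.1], [32, -27, 12, 0, 0, -5.1], [32, -27, 12, 0, 0, -5.1], [32, -27, 12, 0, 0, -5.1]],
], gripper=-0.3)

```text
clock: 0.6
eef_pos: [350.4, 377.2, 282.4]
eef_rot: [3.029, 1.563, -2.489]
wrist_force: [-0.5, 0.6, -0.5]
finger_gap: 57.3
```

Emit:
jog_arm([
  [[32, -27, 2, 0, 0, -5.1], [32, -27, 2, 0, 0, -5.1], [32, -27, 2, 0, 0, -5.1], [32, -27, 2, 0, 0, -5.1], [32, -27, 0, 0, 0, -5.1]],
])

```text
clock: 1.1
eef_pos: [516.1, 235.3, 291.8]
eef_rot: [2.991, 1.564, -2.99]
wrist_force: [-0.0, 0.1, -0.1]
finger_gap: 32.9
```

Emit:
jog_arm([
  [[32, -27, 0, 0, 0, -5.1], [32, -27, 0, 0, 0, -4.7], [0, 0, 0, 0, 0, 0], [0, 0, 0, 0, 0, 0]],
])

```text
clock: 1.5
eef_pos: [584.9, 174.4, 289.2]
eef_rot: [3.119, 1.561, -3.049]
wrist_force: [-0.9, 0.2, -0.3]
finger_gap: 32.8
```

```bash
python3 - <<'E'
from h import *
s,R=tool(); print(s['clock'],s['eef_pos'],R.round(3).tolist(),s['finger_gap'])
im,d,p=cam('wrist'); cv2.imwrite('pics/w1.png',im); np.savez('w1.npz',im=im,d=d,**{k:np.array(v) for k,v in p.items()})
print(proj(p,[[577,192,181],[571,217,148],[565,263,159]]))
E
```

```text
1.5 [584.87231403 174.40822    289.2174259 ] [[-0.01, -0.115, 0.993], [-0.001, 0.993, 0.115], [-1.0, 0.0, -0.01]] 32.827551666345734
[[273.09802101 191.36463706]
 [270.31286154 155.38450449]
 [268.73550323  97.58965477]]
```

View pics/w1.png

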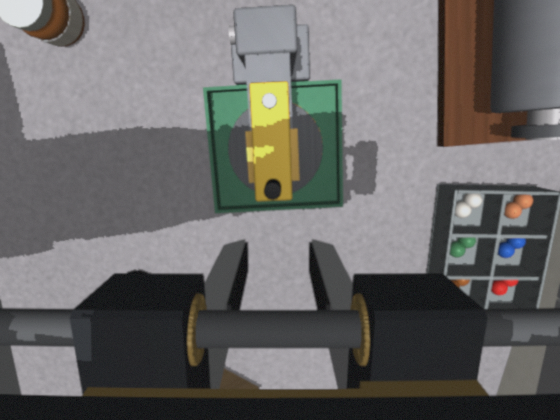

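Wrist view: knob at (272,189), pivot screw (269,101), both within ~3 px of prediction. Column at (265,30), rig nearly aligned with the view.

```bash
python3 - <<'E'
from h import *
f=np.load('w1.npz'); im=f['im'];p={k:f[k] for k in('fx','fy','cx','cy','dist','rvec','tvec')}
H,S,V=cv2.split(cv2.cvtColor(im,cv2.COLOR_BGR2HSV))
y=((H>22)&(H<33)&(S>170)&(V>80)).astype(np.uint8)
box=y[70:205,240:305]; 
def cen(m,x0,y0,r):
    m=m[y0-r:y0+r+1,x0-r:x0+r+1]; v,u=np.nonzero(m); return u.mean()+x0-r,v.mean()+y0-r,len(u)
k=cen((V<45),272,189,12); s=cen((S<60)&(V>120),269,101,9); print(k,s)
K=onz(p,k[0],k[1]-1,178);P=onz(p,s[0],s[1],159);print('knob',K,'pivot',P,np.linalg.norm((K-P)[:2]))
# tray corners rim
for u,v in((206,89),(340,82),(344,207),(215,212)): print(onz(p,u,v,10).round(1))
# column top corners
for u,v in((236,9),(296,7),(297,50),(237,53)): print('col',onz(p,u,v,150).round(1))
E
```

```text
(np.float64(272.2443181818182), np.float64(188.89772727272728), 176) (np.float64(268.7602339181287), np.float64(100.17543859649123), 171)
knob [576.01097937 194.14665247 178.        ] pivot [565.23543712 261.03571326 159.        ] 67.75144842264996
[482.  277.1  10. ]
[640.8 303.2  10. ]
[669.3 152.7  10. ]
[504.3 126.6  10. ]
col [531.8 327.3 150. ]
col [578.3 333.9 150. ]
col [583.  302.7 150. ]
col [535.5 295.  150. ]
```

Emit:
jog_arm([
  [[-9, 18, 0, 0, 0, 2.2], [0, 0, -40, 0, 0, 0], [0, 0, -40, 0, 0, 0], [0, 0, -20, 0, 0, 0], [0, 0, 0, 0, 0, 0]],
])

```text
clock: 2.05
eef_pos: [571.4, 197.8, 187.8]
eef_rot: [3.046, 1.563, -3.073]
wrist_force: [-0.6, -0.1, 0.8]
finger_gap: 33.3
```

```bash
python3 - <<'E'
from h import *
s,R=tool(); print(s['clock'],s['eef_pos'],np.degrees(np.arctan2(R[1,2],R[0,2])),R.round(3).tolist(),s['wrist_force'])
# arc plan
P=np.array([565.3,262.]);prev=s['eef_pos'][:2]
for t in range(8,96,8):
    a=np.radians(-81.3-t); q=P+70*np.array([np.cos(a),np.sin(a)]); print(t,q.round(0),(q-prev).round(1)); prev=q
E
```

```text
2.05 [571.40500132 197.77297752 187.83832165] 9.443185408099092 [[-0.007, -0.164, 0.986], [-0.001, 0.986, 0.164], [-1.0, 0.001, -0.007]] [-0.60601968 -0.12619845  0.81820052]
8 [566. 192.] [-5.2 -5.8]
16 [556. 193.] [-9.7  0.6]
24 [547. 194.] [-9.6  1.9]
32 [538. 198.] [-9.2  3.2]
40 [529. 202.] [-8.7  4.5]
48 [521. 208.] [-8.   5.6]
56 [514. 215.] [-7.1  6.7]
64 [508. 222.] [-6.1  7.6]
72 [503. 231.] [-5.   8.4]
80 [499. 240.] [-3.8  9. ]
88 [497. 249.] [-2.5  9.4]
```

Emit:
jog_arm([
  [[4, -6, -4, 0, 0, 0], [0, 0, -4, 0, 0, 0], [0, 0, 0, 0, 0, 0]],
])

```text
clock: 2.35
eef_pos: [575.8, 192.8, 182.6]
eef_rot: [2.862, 1.567, 3.03]
wrist_force: [-0.9, -0.7, 1.3]
finger_gap: 32.8
```

Emit:
jog_arm([
  [[-9, -1, 0, 0, 0, -8], [-10, 0.5, 0, 0, 0, -8], [-10, 2, 0, 0, 0, -8], [-9, 3, 0, 0, 0, -8]],
])

```text
clock: 2.75
eef_pos: [538.7, 197.1, 186.1]
eef_rot: [1.164, 1.567, 0.754]
wrist_force: [1.2, -0.3, -0.5]
finger_gap: 33.1
```

```bash
python3 - <<'E'
from h import *
s,R=tool(); print(s['clock'],s['eef_pos'],np.degrees(np.arctan2(R[1,2],R[0,2])),s['wrist_force'])
P=np.array([565.3,262.]);v=s['eef_pos'][:2]-P; print('r',np.linalg.norm(v),'ang',-81.3-np.degrees(np.arctan2(v[1],v[0])))
im,d,p=cam('wrist'); cv2.imwrite('pics/w2.png',im)
E
```

```text
2.75 [538.67641773 197.13470167 186.1262582 ] -23.4759043094337 [ 1.15081601 -0.33000743 -0.51918146]
r 70.11648921769189 ang 31.015411527648894
```

View pics/w2.png

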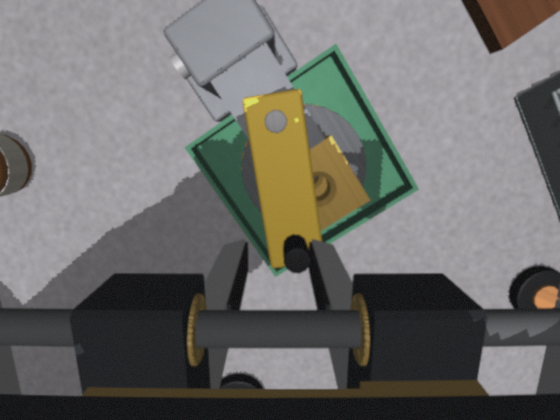

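The cover follows: the knob (297,253) lies against the right finger and the bore is appearing at (321,184).

Emit:
jog_arm([
  [[-9, 4, -2, 0, 0, -8], [-9, 5, -2, 0, 0, -8], [-8, 6, -1, 0, 0, -8], [-7, 7, -1, 0, 0, -8], [-6, 8, 0, 0, 0, -8]],
])

```text
clock: 3.3
eef_pos: [500.5, 228.0, 184.9]
eef_rot: [1.101, 1.558, -0.02]
wrist_force: [1.6, -0.2, -0.8]
finger_gap: 32.6
```

Emit:
jog_arm([
  [[-5, 9, 0, 0, 0, -6], [-4, 9, 0, 0, 0, -6], [-2, 9, 0, 0, 0, -4], [0, 0, 0, 0, 0, 0]],
])

```text
clock: 3.7
eef_pos: [490.3, 256.6, 188.1]
eef_rot: [1.237, 1.554, -0.166]
wrist_force: [-0.7, -0.2, -0.1]
finger_gap: 33.1
```

```bash
python3 - <<'E'
from h import *
s,R=tool(); print(s['clock'],s['eef_pos'],np.degrees(np.arctan2(R[1,2],R[0,2])),s['joints'].round(2),s['wrist_force'])
P=np.array([565.3,262.]);v=s['eef_pos'][:2]-P; print('r',np.linalg.norm(v),'ang',-81.3-np.degrees(np.arctan2(v[1],v[0])))
E
```

```text
3.7 [490.32353235 256.60859435 188.06471844] -80.40768692348576 [ 0.42  0.33  1.57 -0.01  1.23  1.83] [-0.65033279 -0.19178025 -0.09283278]
r 75.17006023836286 ang 94.58705602081751
```

Emit:
jog_arm([
  [[0, 0, 45, 0, 0, 0], [0, 0, 45, 0, 0, 0], [10, -10, 10, 0, 0, 8], [12, -15, 0, 0, 0, 8], [12, -15, 0, 0, 0, 8]],
])

```text
clock: 4.2
eef_pos: [525.1, 215.2, 295.2]
eef_rot: [1.167, 1.55, 0.22]
wrist_force: [-0.4, 0.1, 0.3]
finger_gap: 32.9
```

Emit:
jog_arm([
  [[12, -15, 0, 0, 0, 8], [12, -15, 0, 0, 0, 8], [12, -15, 0, 0, 0, 8], [6, -15, 0, 0, 0, 7], [0, 0, 0, 0, 0, 0]],
], gripper=-0.1)

```text
clock: 4.7
eef_pos: [571.0, 148.7, 298.2]
eef_rot: [1.077, 1.545, 0.716]
wrist_force: [-0.2, -0.8, -0.5]
finger_gap: 42.6
```

```bash
python3 - <<'E'
from h import *
s,R=tool(); print(s['clock'],s['eef_pos'],np.degrees(np.arctan2(R[1,2],R[0,2])),s['finger_gap'])
im,d,p=cam('wrist'); np.savez('w3.npz',im=im,d=d,**{k:np.array(v) for k,v in p.items()})
u,v=proj(p,[[572,216.3,148]])[0].round().astype(int); print(u,v)
u0,v0=u-90,max(v-75,0); print(u0,v0); cv2.imwrite('pics/w3.png',cv2.resize(im[v0:v0+150,u0:u0+180],None,fx=4,fy=4,interpolation=cv2.INTER_CUBIC))
E
```

```text
4.7 [571.01314217 148.73506486 298.23533068] -20.689912759404397 42.63279068230439
250 136
160 61
```

View pics/w3.png

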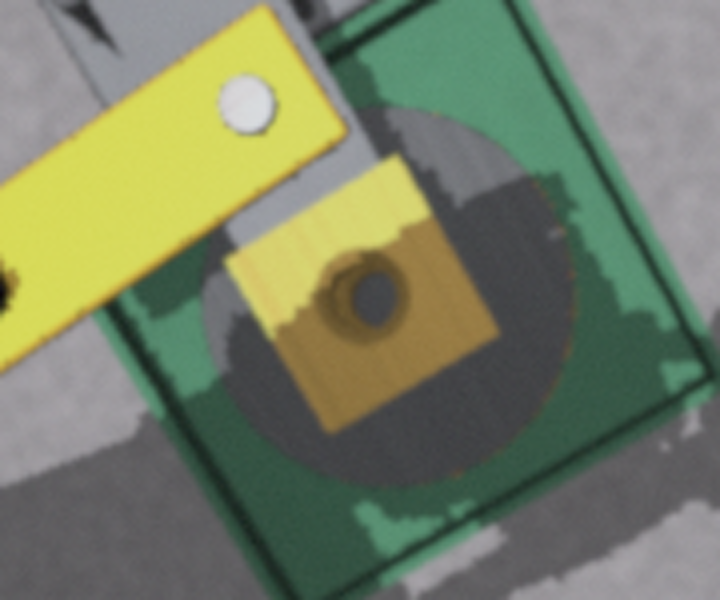

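Cover is now parallel to the rig's -x (about 90° open). Bore mouth centre is at crop (364,296), block corners centre the same.

```bash
cat >> h.py <<'E'
def status(tx=None,ty=None,tz=None,phi=None):
    s,R=tool(); x=R[:,0]; w=np.degrees(np.cross(x,[0,0,-1])); ph=np.degrees(np.arctan2(R[1,2],R[0,2]))
    print('clk',s['clock'],'tcp',s['eef_pos'].round(1),'phi',ph.round(1),'tiltfix',w.round(2),'F',s['wrist_force'].round(1),'gap',s['finger_gap'].round(1),'j',s['joints'].round(2))
E
python3 - <<'E'
from h import *
f=np.load('w3.npz');p={k:f[k] for k in('fx','fy','cx','cy','dist','rvec','tvec')}
c=lambda x,y:(160+(x+.5)/4-.5,61+(y+.5)/4-.5)
for q in((227,262),(399,154),(498,332),(332,434),(364,296)): print(onz(p,*c(*q),148).round(1))
print('pivot',onz(p,*c(247,104),159).round(1)); print('disc',onz(p,*c(390,297),35).round(1))
status(); t=np.load('top0.npz')
E
```

```text
[548. 234. 148.]
[591.2 241.8 148. ]
[597.9 199.2 148. ]
[555.5 191.4 148. ]
[573.2 216.8 148. ]
pivot [565.5 260.8 159. ]
disc [574.  217.6  35. ]Traceback (most recent call last):
  File "<stdin>", line 6, in <module>
  File "h.py", line 25, in status
    print('clk',s['clock'],'tcp',s['eef_pos'].round(1),'phi',ph.round(1),'tiltfix',w.round(2),'F',s['wrist_force'].round(1),'gap',s['finger_gap'].round(1),'j',s['joints'].round(2))
                                                                                                                                  ^^^^^^^^^^^^^^^^^^^^^
AttributeError: 'float' object has no attribute 'round'
```

Emit:
jog_arm([
  [[-6, -43, 0, 0, 0, -1], [-6, -43, 0, 0, 0, -1], [-6, -43, 0, 0, 0, -1], [-6, -43, 0, 0, 0, -1], [-6, -43, 0, 0, 0, 0]],
])

```text
clock: 5.25
eef_pos: [538.3, -64.5, 299.2]
eef_rot: [1.07, 1.543, 0.631]
wrist_force: [0.3, 0.4, 0.3]
finger_gap: 42.2
```

Emit:
jog_arm([
  [[-6, -43, 0, 0, 0, 0], [-6, -43, 0, 0, 0, 0], [-6, -20, -5, 0, 0, 0], [0, 0, 0, 0, 0, 0], [0, 0, 0, 0, 0, 0]],
], gripper=0.1)

```text
clock: 5.75
eef_pos: [518.4, -175.2, 296.0]
eef_rot: [0.991, 1.541, 0.539]
wrist_force: [0.5, 0.8, 0.1]
finger_gap: 51.9
```

```bash
sed -i "s/s\['finger_gap'\].round(1)/round(s['finger_gap'],1)/" h.py; python3 - <<'E'
from h import *
status()
im,d,p=cam('wrist'); np.savez('w4.npz',im=im,d=d,**{k:np.array(v) for k,v in p.items()}); cv2.imwrite('pics/w4.png',im)
H,S,V=cv2.split(cv2.cvtColor(im,cv2.COLOR_BGR2HSV)); C=cloud(p,d)
for n,m in {'red':((H<6)|(H>174))&(S>150)&(V>70),'green':(H>50)&(H<75)&(S>150)&(V>50),'blue':(H>105)&(H<125)&(S>150)&(V>60)}.items():
    N,L,st,ce=cv2.connectedComponentsWithStats(m.astype(np.uint8))
    for i in range(1,N):
        if st[i,4]<80: continue
        t=(L==i)&(abs(C[...,2]-180)<7); v,u=np.nonzero(t)
        if len(u)>20: 
            (cu,cv),r=cv2.minEnclosingCircle(np.c_[u,v].astype(np.float32)); print(n,st[i],len(u),(cu,cv,r),onz(p,cu,cv,180).round(1),'mean',onz(p,u.mean(),v.mean(),180).round(1))
E
```

```text
clk 5.75 tcp [ 518.4 -175.2  296. ] phi -25.9 tiltfix [-0.89  1.48  0.  ] F [0.5 0.8 0.1] gap 51.9 j [-0.4   0.24  1.43  0.02  1.45  0.05]
red [273 164  29  30 654] 634 (287.5, 178.5, 14.57748031616211) [ 540.3 -152.5  180. ] mean [ 539.9 -152.3  180. ]
blue [275 280  25  31 551] 405 (287.24676513671875, 302.67572021484375, 12.903054237365723) [ 493.8 -249.1  180. ] mean [ 494.4 -247.6  180. ]
```

View pics/w4.png

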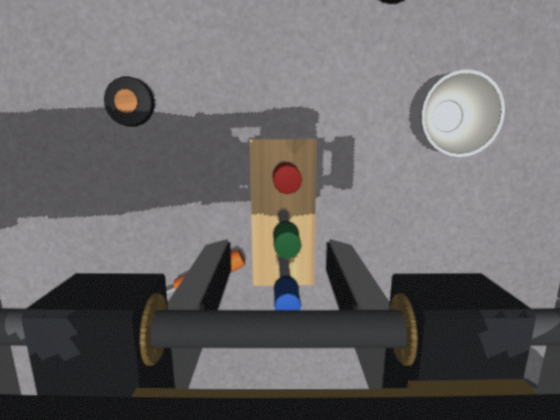

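Red handle top at (287,178), green (287,240), blue (287,300) in line along the rack, measured red axis at (540,-152).

Emit:
jog_arm([
  [[20, 21, 0, -0.9, 1.5, 0], [0, 0, -45, 0, 0, 0], [0, 0, -25, 0, 0, 0], [0, 0, 0, 0, 0, 0]],
])

```text
clock: 6.2
eef_pos: [541.1, -147.2, 226.5]
eef_rot: [-0.106, 1.567, -0.554]
wrist_force: [0.7, -0.6, 0.3]
finger_gap: 51.7
```

```bash
python3 -c "
from h import *
status()"
```

```text
clk 6.2 tcp [ 541.1 -147.2  226.5] phi -25.7 tiltfix [0.12 0.19 0.  ] F [ 0.7 -0.6  0.3] gap 51.7 j [-0.33  0.32  1.49 -0.    1.33  0.12]
```

Emit:
jog_arm([
  [[-1, -5, -20, 0.1, 0.2, 0], [0, 0, -30, 0, 0, 0], [0, 0, -15, 0, 0, 0], [0, 0, 0, 0, 0, 0]],
])

```text
clock: 6.6
eef_pos: [542.7, -148.6, 165.5]
eef_rot: [0.116, 1.565, -0.329]
wrist_force: [-2.0, 0.5, -0.1]
finger_gap: 51.5
```

```bash
python3 -c "
from h import *
status()"
```

```text
clk 6.6 tcp [ 542.7 -148.6  165.5] phi -25.5 tiltfix [0.11 0.33 0.  ] F [-2.   0.5 -0.1] gap 51.5 j [-0.33  0.38  1.56  0.    1.2   0.11]
```

Emit:
jog_arm([
  [[-3, -4, -8, 0.1, 0.3, 0], [0, 0, 0, 0, 0, 0], [0, 0, 0, 0, 0, 0]],
])

```text
clock: 6.9
eef_pos: [541.1, -152.2, 161.1]
eef_rot: [0.116, 1.566, -0.327]
wrist_force: [0.4, 0.7, -0.1]
finger_gap: 51.9
```

```bash
python3 -c "
from h import *
status()"
```

```text
clk 6.9 tcp [ 541.1 -152.2  161.1] phi -25.4 tiltfix [0.09 0.27 0.  ] F [ 0.4  0.7 -0.1] gap 51.9 j [-0.34  0.38  1.56  0.    1.19  0.1 ]
```

Emit:
jog_arm([
  [[0, 0, -3, 0.1, 0.3, 0], [0, 0, 0, 0, 0, 0], [0, 0, 0, 0, 0, 0], [0, 0, 0, 0, 0, 0]],
], gripper=-1, squeeze=25)

```text
clock: 7.3
eef_pos: [541.7, -152.4, 159.6]
eef_rot: [0.086, 1.57, -0.358]
wrist_force: [-1.9, 1.1, -0.8]
finger_gap: 23.5
```

```bash
python3 -c "
from h import *
status()"
```

```text
clk 7.3 tcp [ 541.7 -152.4  159.6] phi -25.4 tiltfix [0.02 0.06 0.  ] F [-1.9  1.1 -0.8] gap 23.5 j [-0.34  0.39  1.56 -0.    1.19  0.1 ]
```

Emit:
jog_arm([
  [[0, 0, 10, 0, 0, 0], [0, 0, 15, 0, 0, 0], [0, 0, 15, 0, 0, 0]],
])

```text
clock: 7.6
eef_pos: [540.8, -152.1, 200.1]
eef_rot: [-3.039, 1.568, 2.8]
wrist_force: [0.4, 0.6, -0.4]
finger_gap: 23.8
```

```bash
python3 -c "
from h import *
status()"
```

```text
clk 7.6 tcp [ 540.8 -152.1  200.1] phi -25.4 tiltfix [-0.05 -0.15 -0.  ] F [ 0.4  0.6 -0.4] gap 23.8 j [-0.34  0.35  1.52  0.    1.28  0.1 ]
```

Emit:
jog_arm([
  [[0, 0, 40, 0, 0, 0], [0, 0, 45, 0, 0, 0], [0, 0, 35, 0, 0, 0], [2, 20, 0, 0, 0, 0], [3, 35, 0, 0, 0, 0]],
])

```text
clock: 8.1
eef_pos: [544.4, -98.4, 330.6]
eef_rot: [0.054, 1.569, -0.395]
wrist_force: [0.6, 0.1, -1.9]
finger_gap: 23.4
```

Emit:
jog_arm([
  [[4, 40, 0, 0, 0, 0], [4, 40, 0, 0, 0, 0], [4, 40, 0, 0, 0, 0], [4, 40, 0, 0, 0, 0], [4, 40, 0, 0, 0, 0]],
])

```text
clock: 8.6
eef_pos: [563.4, 108.0, 336.0]
eef_rot: [0.283, 1.564, -0.169]
wrist_force: [0.7, 0.0, -1.6]
finger_gap: 23.2
```

Emit:
jog_arm([
  [[2, 30, 0, 0, 0, 0], [1, 20, 0, 0, 0, 0], [0, 0, 0, 0, 0, 0], [0, 0, 0, 0, 0, 0]],
])

```text
clock: 9.0
eef_pos: [565.4, 164.7, 338.4]
eef_rot: [0.393, 1.562, -0.053]
wrist_force: [0.4, 0.4, 0.1]
finger_gap: 23.5
```

```bash
python3 -c "
from h import *
status()"
```

```text
clk 9.0 tcp [565.4 164.7 338.4] phi -25.5 tiltfix [0.03 0.48 0.  ] F [0.4 0.4 0.1] gap 23.5 j [ 0.22  0.33  1.22 -0.    1.58  0.67]
```

Emit:
jog_arm([
  [[4, 30, -10, 0, 0.5, 0], [3, 17, -10, 0, 0, 0], [0, 4, -8, 0, 0, 0], [0, 0, 0, 0, 0, 0], [0, 0, 0, 0, 0, 0]],
])

```text
clock: 9.5
eef_pos: [573.1, 212.8, 310.5]
eef_rot: [-0.337, 1.569, -0.787]
wrist_force: [0.3, 0.1, 0.3]
finger_gap: 23.5
```

```bash
python3 - <<'E'
from h import *
status()
for n in('wrist','side'):
    im,d,p=cam(n); np.savez(n+'5.npz',im=im,d=d,**{k:np.array(v) for k,v in p.items()})
    s,R=tool(); tip=s['eef_pos']+R[:,0]*144.6; q=proj(p,[tip,[573,216.7,148]]); print(n,tip,q)
    u,v=q.mean(0).astype(int); u0=max(u-65,0);v0=max(v-50,0); a=cv2.resize(im[v0:v0+100,u0:u0+130],None,fx=5,fy=5,interpolation=2); print(u0,v0); cv2.imwrite(f'pics/{n}5.png',a)
a=cv2.imread('pics/wrist5.png');b=cv2.imread('pics/side5.png')
cv2.imwrite('pics/both5.png',cv2.resize(np.hstack([a,b]),None,fx=.6,fy=.6))
E
```

```text
clk 9.5 tcp [573.1 212.8 310.5] phi -25.8 tiltfix [0.07 0.07 0.  ] F [0.3 0.1 0.3] gap 23.5 j [ 0.3   0.4   1.2  -0.    1.55  0.75]
wrist [573.21818957 212.43143218 165.83838757] [[277.75154126 204.70983214]
 [275.55291977 196.87248452]]
211 150
side [573.30192293 212.56261922 166.0645265 ] [[282.97206935 137.2072126 ]
 [282.59773632 142.10990461]]
217 89
```

View pics/both5.png

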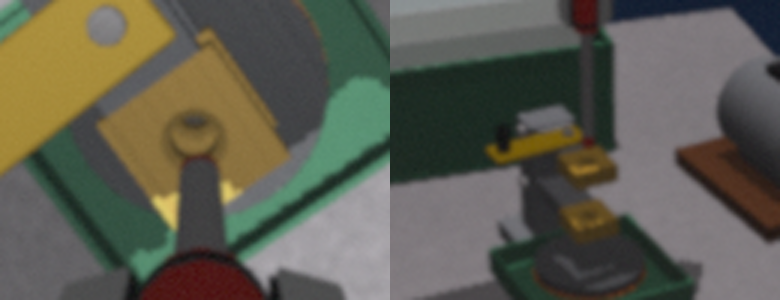

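Left (wrist): shaft tip edge at (199,156), bore mouth at (194,133); the tip is somewhat short of the bore towards the gripper side. Side view: tip is just above the upper block. I'll measure this with edges on a bigger crop.

```bash
python3 - <<'E'
from h import *
im=np.load('wrist5.npz')['im']; a=cv2.resize(im[160:230,225:325],None,fx=8,fy=8,interpolation=2)
a=cv2.convertScaleAbs(a,alpha=1.6)
for i in range(0,100,10): cv2.line(a,(i*8,0),(i*8,6),(255,255,255),1)
for i in range(0,70,10): cv2.line(a,(0,i*8),(6,i*8),(255,255,255),1)
cv2.imwrite('pics/w5z.png',a)
E
```

```text
(no output)
```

View pics/w5z.png

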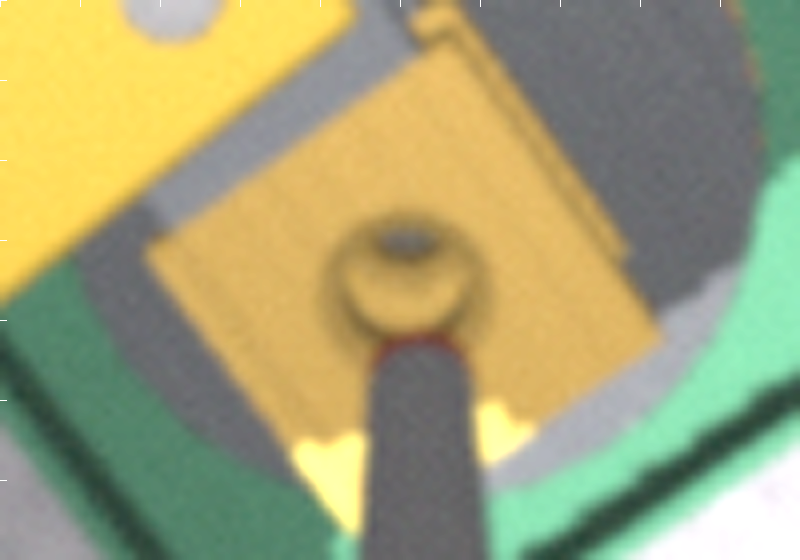

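```bash
python3 - <<'E'
from h import *
f=np.load('wrist5.npz');p={k:f[k] for k in('fx','fy','cx','cy','dist','rvec','tvec')}
c=lambda x,y:(225+(x+.5)/8-.5,160+(y+.5)/8-.5)
B=onz(p,*c(405.5,290),148)[:2]; print('bore',B)
s,R=tool(); tip=np.array([573.2,212.45,165.9]); t=np.linspace(0,6.3,60)
def top(r,z):
    q=proj(p,np.c_[tip[0]+r*np.cos(t),tip[1]+r*np.sin(t),np.full(60,tip[2]+z)]); return q[:,1].min(),q[:,0].min(),q[:,0].max()
print('pred rim r5',top(5,0),'r6 at 4mm',top(6,3),'obs top',c(420,334),'x',c(372,0)[0],c(467,0)[0]); 
# tip by ray: rim point nearest camera, tool y dir
y=R[:2,1]; e=onz(p,*c(420,334),165.9)[:2]; print('tip obs',e-5*y, 'shift tip->bore', B-(e-5*y),'nominal',B-tip[:2],'tooly',y)
# handle top circle check / handle cross
E
```

```text
bore [573.18528791 217.73564441]
pred rim r5 (np.float64(199.2246719989819), np.float64(272.12690658328904), np.float64(283.31864318271823)) r6 at 4mm (np.float64(198.76648869453962), np.float64(270.94644658715004), np.float64(284.5042216002855)) obs top (277.0625, 201.3125) x 271.0625 282.9375
tip obs [571.841208   210.99443424] shift tip->bore [1.34407991 6.74121016] nominal [-0.01471209  5.28564441] tooly [0.43493616 0.90046123]
```

Emit:
jog_arm([
  [[1, 6, 0, 0, 0, 0], [0, 0, -5, 0, 0, 0], [0, 0, -5, 0, 0, 0], [0, 0, 0, 0, 0, 0]],
])

```text
clock: 10.0
eef_pos: [574.4, 218.1, 300.8]
eef_rot: [0.222, 1.568, -0.229]
wrist_force: [0.1, -0.3, -1.2]
finger_gap: 23.1
```

```bash
python3 -c "
from h import *
status()"
```

```text
clk 10.0 tcp [574.4 218.1 300.8] phi -25.9 tiltfix [0.04 0.17 0.  ] F [ 0.1 -0.3 -1.2] gap 23.1 j [ 0.3   0.41  1.21 -0.    1.53  0.76]
```

Emit:
jog_arm([
  [[0, 0.5, -5, 0, 0, 0], [0, 0, -5, 0, 0, 0], [0, 0, -4, 0, 0, 0]],
])

```text
clock: 10.3
eef_pos: [574.5, 218.6, 286.1]
eef_rot: [0.303, 1.567, -0.148]
wrist_force: [-0.2, -0.1, -0.9]
finger_gap: 23.5
```

Emit:
jog_arm([
  [[0, 0, -4, 0, 0, 0], [0, 0, -4, 0, 0, 0]],
])

```text
clock: 10.5
eef_pos: [574.4, 218.6, 277.1]
eef_rot: [0.252, 1.568, -0.199]
wrist_force: [0.3, -0.4, -0.6]
finger_gap: 23.7
```

```bash
python3 -c "
from h import *
status()"
```

```text
clk 10.5 tcp [574.4 218.6 277.1] phi -25.9 tiltfix [0.04 0.18 0.  ] F [ 0.3 -0.4 -0.6] gap 23.7 j [ 0.3   0.41  1.25 -0.    1.48  0.76]
```

Emit:
jog_arm([
  [[0, 0, -6, 0, 0.1, 0], [0, 0, -6, 0, 0, 0], [0, 0, -6, 0, 0, 0]],
])

```text
clock: 10.8
eef_pos: [574.4, 218.5, 257.7]
eef_rot: [0.059, 1.569, -0.392]
wrist_force: [0.6, -0.8, -0.9]
finger_gap: 23.8
```

Emit:
jog_arm([
  [[0, 0, -5, 0, 0, 0], [0, 0, -5, 0, 0, 0], [0, 0, -4, 0, 0, 0], [0, 0, 0, 0, 0, 0]],
])

```text
clock: 11.2
eef_pos: [574.1, 218.4, 241.2]
eef_rot: [-1.234, 1.57, -1.686]
wrist_force: [-0.2, -0.3, -2.0]
finger_gap: 23.8
```

```bash
python3 - <<'E'
from h import *
status()
im,d,p=cam('side'); a=cv2.resize(im[75:175,225:345],None,fx=6,fy=6,interpolation=2); cv2.imwrite('pics/s6.png',a)
E
```

```text
clk 11.2 tcp [574.1 218.4 241.2] phi -25.9 tiltfix [ 0.06 -0.01  0.  ] F [-0.2 -0.3 -2. ] gap 23.8 j [ 0.3   0.43  1.3  -0.    1.41  0.76]
```

View pics/s6.png

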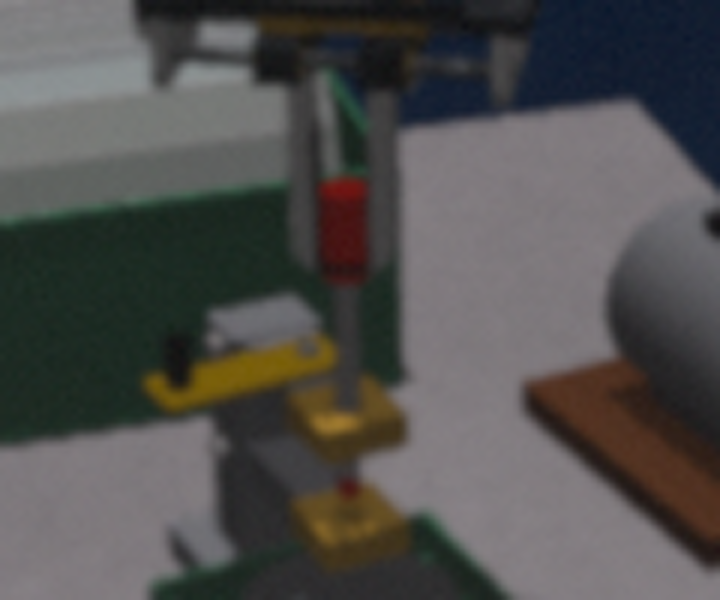

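The side view shows the rod through the upper bushing, with the red tip at (348,488) just above the lower one, and the cover swung open. Continuing down.

Emit:
jog_arm([
  [[0, 0, -5, 0, 0, 0], [0, 0, -5, 0, 0, 0], [0, 0, -4, 0, 0, 0]],
])

```text
clock: 11.55
eef_pos: [574.6, 218.6, 227.6]
eef_rot: [0.282, 1.569, -0.169]
wrist_force: [0.2, 0.1, -0.9]
finger_gap: 23.8
```

Emit:
jog_arm([
  [[0, 0, -4, 0, 0, 0], [0, 0, -4, 0, 0, 0], [0, 0, -4, 0, 0, 0]],
])

```text
clock: 11.85
eef_pos: [574.5, 218.5, 214.3]
eef_rot: [0.185, 1.569, -0.266]
wrist_force: [-0.9, -1.1, -0.8]
finger_gap: 23.7
```

```bash
python3 -c "
from h import *
status()"
```

```text
clk 11.85 tcp [574.5 218.5 214.3] phi -25.9 tiltfix [0.03 0.1  0.  ] F [-0.9 -1.1 -0.8] gap 23.7 j [ 0.3   0.45  1.34 -0.    1.35  0.76]
```

Tip is at z ≈ 70 inside the lower bushing with no force. Another 17 mm.

Emit:
jog_arm([
  [[0, 0, -4, 0, 0, 0], [0, 0, -4, 0, 0, 0], [0, 0, -3, 0, 0, 0], [0, 0, -3, 0, 0, 0], [0, 0, 0, 0, 0, 0]],
])

```text
clock: 12.35
eef_pos: [574.3, 218.5, 198.3]
eef_rot: [-0.221, 1.57, -0.673]
wrist_force: [-0.3, -0.1, -0.0]
finger_gap: 23.7
```

Emit:
jog_arm([
  [[0, 0, -1, 0, 0, 0], [0, 0, 0, 0, 0, 0], [0, 0, 0, 0, 0, 0], [0, 0, 0, 0, 0, 0]],
])

```text
clock: 12.75
eef_pos: [574.5, 218.5, 197.7]
eef_rot: [0.126, 1.569, -0.325]
wrist_force: [-0.8, 0.1, -0.4]
finger_gap: 23.8
```

```bash
python3 - <<'E'
from h import *
status()
im,d,p=cam('side'); u,v=proj(p,[[573.5,218,180],[573.5,218,212.5-17],[573.2,217.7,52],[573.2,217.7,35]]).T; print(np.c_[u,v])
a=cv2.resize(im[90:190,225:345],None,fx=6,fy=6,interpolation=2); cv2.imwrite('pics/s7.png',a)
H,S,V=cv2.split(cv2.cvtColor(im,cv2.COLOR_BGR2HSV)); m=((H<6)|(H>174))&(S>130)&(V>50); m[:, :265]=0;m[:,310:]=0;m[:80]=0;m[190:]=0
N,L,st,ce=cv2.connectedComponentsWithStats(m.astype(np.uint8))
for i in range(1,N):
    if st[i,4]>3: print(st[i],ce[i])
print(manip.read_state()['qd'].round(4))
E
```

```text
clk 12.75 tcp [574.5 218.5 197.7] phi -25.9 tiltfix [0.03 0.09 0.  ] F [-0.8  0.1 -0.4] gap 23.8 j [ 0.3   0.46  1.36 -0.    1.32  0.76]
[[282.44183676 132.02040844]
 [282.34218413 127.16232937]
 [283.15164222 170.17250049]
 [283.24997539 174.96852937]]
[279 118   7  15 100] [282.03 125.21]
[283 134   2   2   4] [283.5 134.5]
[ 0.0015 -0.0001 -0.0009 -0.0021  0.0006 -0.0005]
```

View pics/s7.png

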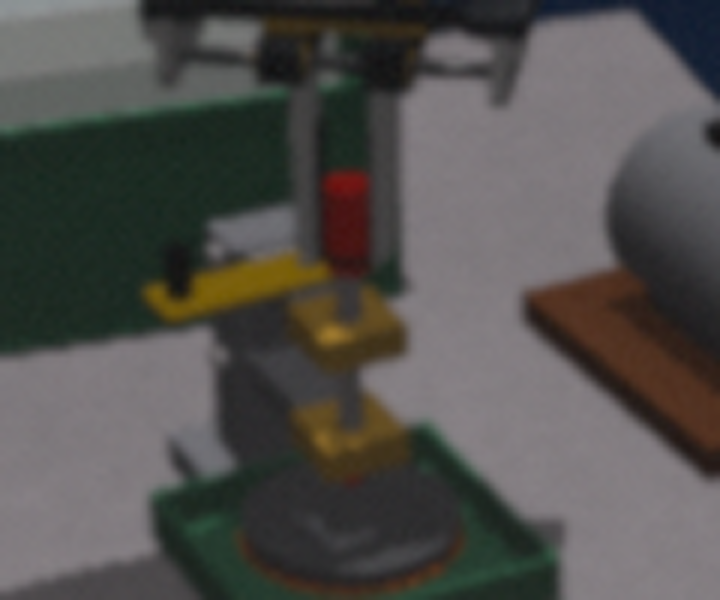

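The tip shows red at (352,480), which is pixel row ~170, exactly where z = 52 mm projects. It is below the lower block and above the disc, with the rod upright and the cover open.

```bash
python3 -c "
from h import *
status(); print(manip.sign_off())"
```

```text
clk 12.8 tcp [574.5 218.5 197.7] phi -25.9 tiltfix [0.03 0.1  0.  ] F [ 0.1  0.3 -0.8] gap 23.8 j [ 0.3   0.46  1.36 -0.    1.32  0.76]
the job is handed in; nothing more can be done
None
```

I swung the cover about 90° aside, lifted the red rod out of the rack and threaded it through both bushings. I handed in at 12.8 s, still holding the rod. The sign-off reports no verdict.

**Last checks:**
- **Tip height:** the tip is at z ≈ 53 mm, about 17 mm below the lower bushing's underside and 18 mm above the disc. In the last side picture the tip shows about where a tip at that height should appear.
- **Rod:** the gripper's tilt is about 0.1°, the rod looks upright in the picture, and the arm was still. The finger gap was 23.8 mm on the 24 mm handle. Wrist force was about 1 N or less at the end and never showed more than about 2 N while threading.
- **Cover:** it looks about a quarter turn open in the pictures. I did not measure its angle separately.

**Disagreement:** before insertion, the tip position seen by the wrist camera differed by about 2 mm from the one computed from the arm pose. I aimed between the two, and the rod went in without any noticeable contact force.

**Not re-checked:** I did not photograph the other rods or the bystanders again after lifting the red rod. No unexpected force showed at any point.

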